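# Hang a second triage tag on an occupied hook

### The job

Take the red tag out of the rack and hang it on the hook in front of the green tag that already hangs there, then with the red tag push both back along the bar until they are snug against the rubber buffer behind them: a gentle, steady push of about 8 newtons, held for half a second, never a ram. Leave both tags hanging freely, upright and face to face, let go, and do not knock the green tag off or disturb anything else.

Things in the scene. Friction and masses are not known exactly. Their poses are not given: they have to be found in the camera images.
- red_tag_eye (a point): Red plastic tag, the one to hang: upright plate 10 mm thick (x), 50 wide (y), 120 high (z), 80 g, in a rack slot, sunk 32. Through it, near the top, a rectangular eye 22 wide, 26 high, with a 12 mm bar above and 14 mm side bars. Point: centre of the eye, 25 below the upper edge, 95 above the lower. Grip it here from above across the 50 mm width (fingers closing along y).
- green_tag_eye (a point): Green tag already hanging on the hook: plate 10 mm thick (x), 36 wide (y), 120 high (z), about 70 g, eye 18 wide, 26 high. Point: centre of its eye, 25 mm below its upper edge. It hangs loose and slides along the bar when pushed (under 2 N); red pressed on green must stay under 20 N.
- hook (a point): Fixed hook: a round steel bar, 8 mm thick, level along this frame's x, 200 mm above the table; point on the bar's axis. Its free end points to -x (roughly to the robot), where it turns up (see hook_tip). It ends in a 22 mm post at x = +105 mm, 217 high. A tag hanging on the bar has its eye's centre 9 mm below the axis.
- hook_tip (a point): Top of the upturned end of the bar, at x = -55 mm from the hook point and 12 mm above the bar's axis (8 above the bar's upper side); the end is 8 mm thick. An eye passes over it from -x if its centre is 1 to 7 mm above the bar's axis (4 is best), then is lowered onto the bar.
- stand: The hook's fixed stand: grey base plate 170 x 110 x 12 mm; origin on the table right under the hook point. On the bar sits a black rubber buffer disc, 24 mm across: its front face is 5 to 40 mm to +x of the hook point, different each time and not reported: feel for it. It yields at 2.5 N per mm, over 8 mm at most.
- rack: Fixed aluminium rack, 145 x 70 mm, with three slots 45 mm apart along its x, each 13 mm wide, walls up to 40 mm above the table; the floor of the slots is 8 mm above the table. Origin at the centre of its underside. It holds the red, yellow and blue tags in any order.
- yellow_tag_eye (a point): Yellow tag in the rack, same shape as the red one, centre of its eye. Leave it there.
- blue_tag_eye (a point): Blue tag in the rack, same shape as the red one, centre of its eye. Leave it there.
- disinfectant: White bottle, 60 mm in diameter, 170 high, loose on the table; origin at the centre of its underside. Leave it alone.
- tape_roll: White tape roll lying flat, 72 mm in diameter, 25 high; origin at the centre of its underside. Leave it alone.
- bowl: Steel bowl, 110 mm in diameter, 45 high; origin at the centre of its underside. Leave it alone.
- dressing_pack: Paper-white flat pack, 100 x 70 x 30 mm; origin at the centre of its underside. Leave it alone.
- saline: Clear jar with an orange cap, 56 mm in diameter, 120 high; origin at the centre of its underside. Leave it alone.

How it is judged:
By the outcome, as a careful person would: the job done as asked, in the order asked, and still so for the second after the job is handed in, with the robot touching nothing.
It also fails if it takes over 64 s, if anything falls off the work surface, if the arm or the gripper's body presses on something with over 40 N, if the wrist force passes 120 N, or if a joint passes its speed limit or range.

### The arm

A 6-joint arm with a two-finger parallel gripper is mounted at the origin on the work surface. World frame = base frame: x ahead of the robot, y to its left, z up, the work surface at z = 0. Lengths are in m, angles in rad, forces in N, time in s.
With the tool pointing down it reaches from about 0.375 to 0.975 m from the base axis. Payload 3.8 kg.
Tool frame: the origin (TCP) lies where the fingers leave the gripper's body, on its centre line; the fingertips stand 73 mm ahead of it and the grasp point (between the pads) lies 54 mm ahead of it (nose_length is the distance from the TCP to the fingertips, in m); z points along the fingers, y is the line along which they close (so a half turn about z gives the same grasp; the last joint's range is limited). The gripper opens to 85 mm and grips with 20 to 120 N. Pads are 22 mm wide; open, the fingers measure 114 mm over their backs; the gripper's body (76 mm by 85 mm) begins 54 mm behind the grasp point. The pads swing forward as they close: fully open they stand 13 mm farther back than shut.
Start: joints at [-1.364, 0.264, 1.604, -0, 1.274, -0.037], TCP at [0.163, -0.655, 0.304] pointing down, gripper open.
Joint ranges: [-2.63, 2.63], [-0.94, 2.18], [0.31, 2.57], [-1.31, 4.45], [0, 2.66], [-2.55, 2.55]. Speed limits (rad/s): [2.57, 2.57, 3.14, 3.14, 3.14, 3.14].

### API

Orientations are given as a rotation vector (axis times angle).
In Python, from workcell import read_state, read_camera, calibration, finish_job, look_for, cut_out, tip_of, nose_length gives the robot as it stands.
- The arm moves only by the tool step_arm, never from a script. Its argument "targets" is a list of rows, each a list of 3 entries, a list of its own where there are three numbers: the turn, a rotation vector about the tool's x, y, z in rad, then the shift along the tool's x, y, z in mm, then the finger opening in mm, from 0 to 85.4. In form: [[[ax, ay, az], [x, y, z], grip], ...]. A call has 1 to 5 rows; each row shifts and turns the commanded pose from where the row before left it, along the tool's axes as they then stand; what a row does not reach is not made up. A row lasts 1/12 s, in which the tool goes at most 41.7 mm and 7.16 degrees, less where a joint would pass 70% of its speed; a pose out of reach is approached as far as the arm can. A call with a gripper value outside its range is refused whole. The fingers move at their own pace and stop on an object; "grip_force" is the grip in N (left out, the last holds). Time passes only in rows, so rows that do not move let the fingers close. It gives the time, the measured TCP pose, the force, the opening and the grip force at its end, in the units of the state.
- read_state(): the state, without advancing time (a new reading comes with each control period).
- read_camera(name): name is "scene" or "top"; returns the picture (420x560x3 uint8, red, green, blue); there is no depth.
- calibration(name): a dict with "camera_matrix" (3x3 intrinsics, pixels), "R" (3x3) and "t" (3): a world point X has camera coordinates R X + t. Camera axes: x right, y down, z forward; pixel columns grow to the right and rows downward; lengths in m; the calibration is good to about 2 mm. A picture is of the moment at which its call begins. calibration takes no time and is no camera call.
- finish_job(): hands the job in; it is judged then, once.
Trained networks look in the newest picture that a camera, given by its name, has taken for a name from the list of things; names that differ only in an ending like _2 or _b are one class to them, and where a whole thing is asked for, a point or a joint stands for the part that bears it (a point fixed in the world has none). Each returns a list of dicts, best first, with "score" (0 to 1); they miss things now and then, are a little off and sometimes report something else, mostly with a low value. They report only what shows in the picture. A call takes as long as a camera call.
- look_for(camera, query): "extent" ([left, top, right, bottom] in pixels, round what is visible of it).
- cut_out(camera, query): "region" (420x560 bool, what is visible of it) and "extent" ([left, top, right, bottom] in pixels, round what is visible of it).
- tip_of(camera, query): "at" ([row, column] in pixels: a listed point, or the origin of a listed thing).
The state is a dict: "time": time; "q": joint angles; "joint_vel": joint speeds; "joint_torque": joint torques, N m; "tool_pos": TCP position; "tcp_rot": TCP orientation; "wrist_force": force on the tool from outside, world axes, zero at the start; "torque": the same for the moment, N m; "width": opening from 0.0 (shut) to 1.0 (fully open); "grip_force": force on a finger pad.
Only numpy, scipy, OpenCV 4.12 (cv2) and the standard library are available. Lean on these libraries where they do the work, as an engineer would, in place of code of your own. Each camera call takes 0.05 s, during which the arm holds its last target. There are 200 camera calls.

## Working session

There is one attempt and no reset: what is moved stays moved. The work goes in short steps, Python scripts to look and compute and a tool call to move; the robot and the scene stay as the last step left them, time stands still between calls to the robot, and variables do not carry over. Pictures are saved under pics/ and viewed, at most 10 in all, crops included, and the job is handed in when it is done.

Besides the shell and the picture viewer there is one more tool, called after ">>>" as name(argument=value, ...) on one line, values as JSON. step_arm: Moves the arm, as the interface text tells. Its arguments: {"type":"object","properties":{"targets":{"type":"array","items":{"type":"array"}},"grip_force":{"type":"number"}},"required":["targets"]}

```bash
mkdir -p pics; cat > h.py <<'E'
import numpy as np,cv2
from workcell import *
from scipy.spatial.transform import Rotation as R
def proj(c,X):
    k=calibration(c);p=np.array(k["camera_matrix"])@(np.array(k["R"])@np.array(X,float)+np.array(k["t"]));return p[:2]/p[2]
def ray(c,uv):
    k=calibration(c);Rm=np.array(k["R"]);d=Rm.T@np.linalg.solve(np.array(k["camera_matrix"]),[uv[0],uv[1],1.]);return -Rm.T@np.array(k["t"]),d/np.linalg.norm(d)
def onz(c,uv,z):
    o,d=ray(c,uv);return o+d*(z-o[2])/d[2]
def tri(a,b):
    A=np.zeros((3,3));y=np.zeros(3)
    for c,uv in(("scene",a),("top",b)):
        o,d=ray(c,uv);P=np.eye(3)-np.outer(d,d);A+=P;y+=P@o
    return np.linalg.solve(A,y)
E
python3 - <<'E'
from h import *
for c in("scene","top"):
    cv2.imwrite(f"pics/{c}1.png",read_camera(c)[:,:,::-1])
    k=calibration(c);print(c,np.round(k["camera_matrix"],1).tolist(),np.round(-np.array(k["R"]).T@k["t"],3),np.round(k["R"],2).tolist())
P={}
for q in["red_tag_eye","green_tag_eye","hook","hook_tip","stand","rack","yellow_tag_eye","blue_tag_eye"]:
    r={}
    for c in("scene","top"):
        l=tip_of(c,q)
        if l:r[c]=l[0]["at"][::-1];print(q,c,np.round(r[c],1),round(l[0]["score"],2))
    if len(r)==2:print("   ",np.round(tri(r["scene"],r["top"]),4))
s=read_state();print(s["time"],s["tool_pos"],s["tcp_rot"],s["width"],nose_length)
E
```

```text
scene [[439.5, 0.0, 282.6], [0.0, 439.5, 206.5], [0.0, 0.0, 1.0]] [1.25  0.668 0.784] [[-0.72, 0.7, 0.02], [0.37, 0.41, -0.83], [-0.59, -0.59, -0.55]]
top [[402.5, 0.0, 280.4], [0.0, 402.5, 206.2], [0.0, 0.0, 1.0]] [0.475 0.004 1.35 ] [[0.0, -1.0, 0.01], [-1.0, -0.0, -0.06], [0.06, -0.01, -1.0]]
red_tag_eye scene [355.4 262.5] 0.7
red_tag_eye top [207.7 206.1] 0.6
    [0.5479 0.2217 0.0927]
green_tag_eye scene [245.2 155. ] 0.59
green_tag_eye top [364.3 221.2] 0.41
    [ 0.4988 -0.2459  0.1881]
hook scene [236.7 156.4] 0.72
hook top [363.1 214.7] 0.97
    [ 0.5222 -0.2469  0.1898]
hook_tip scene [253.3 143.7] 0.78
stand scene [364.1 251.3] 0.61
rack scene [360.4 283.2] 0.59
rack top [212.8 220. ] 0.74
    [ 0.507   0.2202 -0.0021]
yellow_tag_eye scene [368.2 252.8] 0.66
yellow_tag_eye top [205.7 223.2] 0.61
    [0.4961 0.2244 0.0956]
blue_tag_eye scene [377.2 244.8] 0.77
blue_tag_eye top [209. 235.] 0.53
    [0.4568 0.2175 0.0957]
0.9 [ 0.16293842 -0.65504364  0.30391172] [3.11822589e+00 3.81997243e-01 1.88477658e-05] 1.0007889305680182 0.0726
```

```bash
python3 - <<'E'
import cv2
a=cv2.imread("pics/scene1.png");b=cv2.imread("pics/top1.png")
def m(i,x,y,w,h,s):return cv2.resize(i[y:y+h,x:x+w],(w*s,h*s),interpolation=cv2.INTER_CUBIC)
cv2.imwrite("pics/a.png",m(a,180,120,266,200,3))
cv2.imwrite("pics/b.png",m(b,180,140,266,160,3))
E
```

```text
(no output)
```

View pics/a.png

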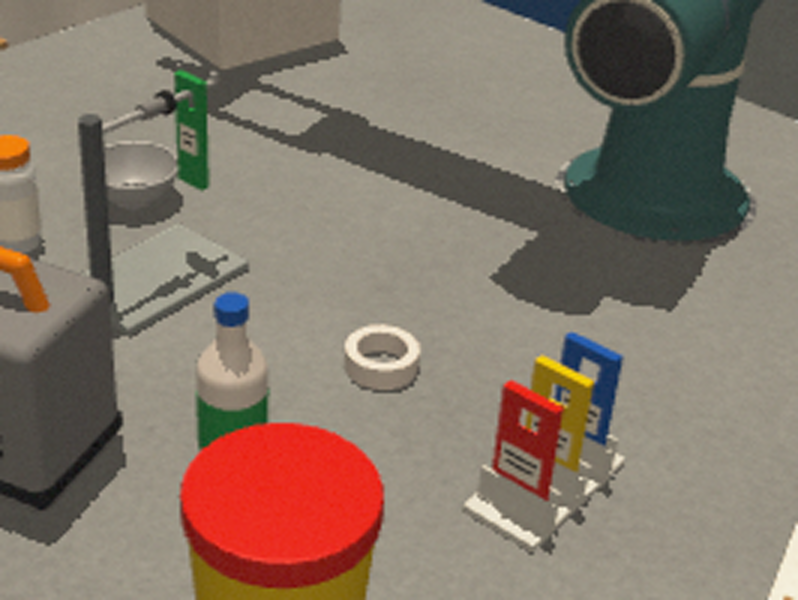

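View pics/b.png

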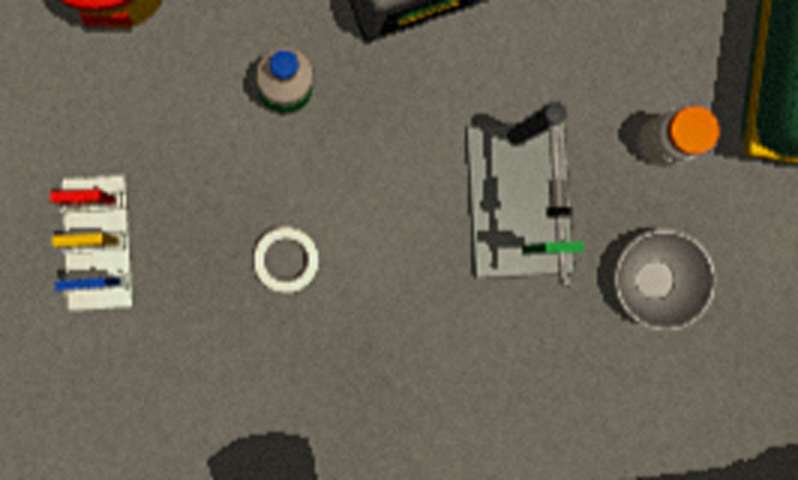

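View pics/scene1.png

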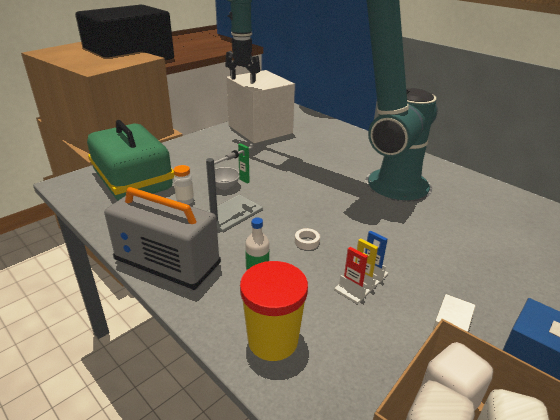

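Red is in the +x slot, with yellow and blue behind it toward the robot. Green hangs near the hook's tip and the buffer is about 12 px behind it. Next I'll fit the silhouettes to get exact poses.

```bash
cat >> h.py <<'E'
from scipy.optimize import minimize
def colmask(im,col,box):
    h=cv2.cvtColor(im,cv2.COLOR_RGB2HSV);H,S,V=[h[:,:,i].astype(int) for i in range(3)]
    m={"red":((H<8)|(H>172)),"green":(H>45)&(H<80)}[col]&(S>130)&(V>40)
    o=np.zeros(m.shape,np.uint8);x0,y0,x1,y1=box;o[y0:y1,x0:x1]=m[y0:y1,x0:x1]
    p=np.argwhere(o)[:,::-1].astype(np.int32)
    return cv2.fillConvexPoly(np.zeros_like(o),cv2.convexHull(p),1)
def render(c,p,w,z0,z1,s=16):
    x,y,a=p;ca,sa=np.cos(a),np.sin(a)
    pts=np.array([proj(c,[x+ca*i-sa*j,y+sa*i+ca*j,z]) for i in(-.005,.005) for j in(-w/2,w/2) for z in(z0,z1)])
    o=pts.min(0).astype(int)-6;n=(np.ptp(pts,0)+14).astype(int)
    m=np.zeros((n[1]*s,n[0]*s),np.uint8);cv2.fillConvexPoly(m,cv2.convexHull(np.round((pts-o+.5)*s).astype(np.int32)),1)
    return cv2.resize(m.astype(np.float32),(int(n[0]),int(n[1])),interpolation=cv2.INTER_AREA),o
def fit(masks,w,z0,z1,p0):
    def f(p):
        e=0
        for c,m in masks.items():
            r,o=render(c,p,w,z0,z1);sub=m[o[1]:o[1]+r.shape[0],o[0]:o[0]+r.shape[1]]
            e+=np.abs(r-sub).sum()+m.sum()-sub.sum()
        return e
    sim=np.array(p0)+np.array([[0,0,0],[.008,0,0],[0,.008,0],[0,0,.08]])
    r=minimize(f,p0,method="Nelder-Mead",options=dict(initial_simplex=sim,xatol=2e-4,fatol=.1));return r.x,r.fun,[int(m.sum()) for m in masks.values()]
E
python3 - <<'E'
from h import *
I={c:cv2.imread(f"pics/{c}1.png")[:,:,::-1].copy() for c in("scene","top")}
for col,w,z0,z1,p0,bs,bt in(("red",.05,.04,.128,(.55,.22,.04),(335,235,385,300),(190,195,225,213)),("green",.036,.096,.216,(.5,-.246,.06),(230,135,260,190),(345,212,380,230))):
    ms={"scene":colmask(I["scene"],col,bs),"top":colmask(I["top"],col,bt)}
    print(col,fit(ms,w,z0,z1,p0),fit({"scene":ms["scene"]},w,z0,z1,p0)[:2],fit({"top":ms["top"]},w,z0,z1,p0)[:2])
s=lambda x,y:(180+x/3,120+y/3-.3); t=lambda x,y:(180+x/3-.3,140+y/3-.3)
A=onz("top",t(555,112),.217);B=onz("top",t(567,281),.21)
print("post,tip",A,B,np.degrees(np.arctan2(*(A-B)[[1,0]])),np.linalg.norm(A-B))
print("tip tri",tri(s(211,75),t(567,281)),"buf",onz("top",t(559,215),.205))
for q in[(63,180),(125,176),(131,307),(68,310)]:print("rack",onz("top",t(*q),.006)[:2])
E
```

```text
red (array([0.55110634, 0.2255271 , 0.05879157]), np.float64(64.3125), [670, 104]) (array([0.54924573, 0.22469565, 0.09011492]), np.float64(40.296875)) (array([0.55216004, 0.22479488, 0.00652405]), np.float64(9.26171875))Traceback (most recent call last):
  File "<stdin>", line 5, in <module>
  File "h.py", line 36, in fit
    r=minimize(f,p0,method="Nelder-Mead",options=dict(initial_simplex=sim,xatol=2e-4,fatol=.1));return r.x,r.fun,[int(m.sum()) for m in masks.values()]
    res = _minimize_neldermead(fun, x0, args, callback, bounds=bounds,
                               **options)
    fxr = func(xr)
    fx = function(np.copy(x), *(wrapper_args + args))
  File "h.py", line 32, in f
    r,o=render(c,p,w,z0,z1);sub=m[o[1]:o[1]+r.shape[0],o[0]:o[0]+r.shape[1]]
        ~~~~~~^^^^^^^^^^^^^
  File "h.py", line 24, in render
    pts=np.array([proj(c,[x+ca*i-sa*j,y+sa*i+ca*j,z]) for i in(-.005,.005) for j in(-w/2,w/2) for z in(z0,z1)])
                  ~~~~^^^^^^^^^^^^^^^^^^^^^^^^^^^^^^^
  File "h.py", line 5, in proj
    k=calibration(c);p=np.array(k["camera_matrix"])@(np.array(k["R"])@np.array(X,float)+np.array(k["t"]));return p[:2]/p[2]
ValueError: time passes only in moves, steps and waits
```

```bash
sed -i 's/^from scipy.spatial.*/&\nfrom functools import cache\ncalibration=cache(calibration)/' h.py
python3 - <<'E'
from h import *
I={c:cv2.imread(f"pics/{c}1.png")[:,:,::-1].copy() for c in("scene","top")}
for col,w,z0,z1,p0,bs,bt in(("green",.036,.096,.216,(.5,-.246,.06),(230,135,260,190),(345,212,380,230)),):
    ms={"scene":colmask(I["scene"],col,bs),"top":colmask(I["top"],col,bt)}
    print(col,fit(ms,w,z0,z1,p0),fit({"scene":ms["scene"]},w,z0,z1,p0)[:2],fit({"top":ms["top"]},w,z0,z1,p0)[:2])
s=lambda x,y:(180+x/3,120+y/3-.3); t=lambda x,y:(180+x/3-.3,140+y/3-.3)
A=onz("top",t(555,112),.217);B=onz("top",t(567,281),.21)
print("post,tip",A,B,np.degrees(np.arctan2(*(A-B)[[1,0]])),np.linalg.norm(A-B))
print("tip tri",tri(s(211,75),t(567,281)),"buf",onz("top",t(559,215),.205))
for q in[(63,180),(125,176),(131,307),(68,310)]:print("rack",onz("top",t(*q),.006)[:2])
E
```

```text
green (array([ 0.4972409 , -0.25247905, -0.0260762 ]), np.float64(73.0546875), [351, 40]) (array([ 0.49510653, -0.25461623, -0.08581514]), np.float64(22.6953125)) (array([ 0.49843238, -0.25352814,  0.07836843]), np.float64(34.1640625))
post,tip [ 0.62538227 -0.24390809  0.217     ] [ 0.46596028 -0.25532145  0.21      ] 4.094938720513605 0.15998323275939966
tip tri [ 0.46593615 -0.25592018  0.20735021] buf [ 0.52849425 -0.24944506  0.205     ]
rack [0.57484711 0.25969133]
rack [0.57958205 0.19075682]
rack [0.43409369 0.18239605]
rack [0.43057618 0.25202293]
```

>>> step_arm(targets=[[[0,0,0.094],[0,0,0],85],[[0,0,0.094],[0,0,0],85],[[0,0,0],[17.4,-34.3,0],85],[[0,0,0],[17.4,-34.3,0],85],[[0,0,0],[17.4,-34.3,0],85]])

```text
time: 1.32
tool_pos: [0.2094, -0.5485, 0.3034]
tcp_rot: [-3.14, -0.085, -0.0]
wrist_force: [1.0, 0.9, 0.7]
width: 0.996
grip_force: 0.0
```

>>> step_arm(targets=[[[0,0,0],[17.4,-34.3,0],85],[[0,0,0],[17.4,-34.3,0],85],[[0,0,0],[17.4,-34.3,0],85],[[0,0,0],[17.4,-34.3,0],85],[[0,0,0],[17.4,-34.3,0],85]])

```text
time: 1.73
tool_pos: [0.2869, -0.3716, 0.304]
tcp_rot: [3.14, 0.087, 0.001]
wrist_force: [0.6, 0.2, 0.9]
width: 0.995
grip_force: 0.0
```

>>> step_arm(targets=[[[0,0,0],[17.4,-34.3,0],85],[[0,0,0],[17.4,-34.3,0],85],[[0,0,0],[17.4,-34.3,0],85],[[0,0,0],[17.4,-34.3,0],85],[[0,0,0],[17.4,-34.3,0],85]])

```text
time: 2.15
tool_pos: [0.3642, -0.1955, 0.3043]
tcp_rot: [3.14, 0.087, 0.002]
wrist_force: [0.7, -0.2, 0.3]
width: 1.001
grip_force: 0.0
```

>>> step_arm(targets=[[[0,0,0],[17.4,-34.3,0],85],[[0,0,0],[17.4,-34.3,0],85],[[0,0,0],[17.4,-34.3,0],85],[[0,0,0],[17.4,-34.3,0],85],[[0,0,0],[17.4,-34.3,0],85]])

```text
time: 2.57
tool_pos: [0.4416, -0.0192, 0.3044]
tcp_rot: [3.14, 0.088, 0.002]
wrist_force: [-0.0, -1.2, 0.2]
width: 0.994
grip_force: 0.0
```

>>> step_arm(targets=[[[0,0,0],[17.4,-34.3,0],85],[[0,0,0],[17.4,-34.3,0],85],[[0,0,0],[17.4,-34.3,0],85],[[0,0,0],[17.4,-34.3,0],85],[[0,0,0],[17.4,-34.3,0],85]])

```text
time: 2.98
tool_pos: [0.5189, 0.157, 0.3041]
tcp_rot: [-3.14, -0.088, -0.001]
wrist_force: [-0.0, -0.6, -0.2]
width: 0.992
grip_force: 0.0
```

```bash
cat >> h.py <<'E'
def delta(goal,yaw=None):
    s=read_state();Rm=R.from_rotvec(s["tcp_rot"]);print("t",round(s["time"],2),"pos",np.round(s["tool_pos"],4),"w",round(s["width"],3),"F",np.round(s["wrist_force"],2),"yaw",np.degrees(np.arctan2(*Rm.as_matrix()[[1,0],0])).round(2),"zax",Rm.as_matrix()[:,2].round(4))
    print("tool mm",np.round(1000*Rm.inv().apply(np.array(goal)-s["tool_pos"]),1))
E
python3 -c "
from h import *
delta((.5505,.2245,.157))"
```

```text
t 2.98 pos [0.5189 0.157  0.3041] w 0.992 F [-0.04 -0.61 -0.17] yaw 3.23 zax [ 8.e-04  0.e+00 -1.e+00]
tool mm [ 35.2 -65.6 147.2]
```

>>> step_arm(targets=[[[0,0,0],[17.5,-33,0],85],[[0,0,0],[17.5,-33,0],85],[[0,0,0],[0,0,30],85],[[0,0,0],[0,0,30],85],[[0,0,0],[0,0,0],85]])

```text
time: 3.4
tool_pos: [0.5464, 0.2225, 0.2373]
tcp_rot: [3.137, 0.09, -0.017]
wrist_force: [-2.1, 0.7, -1.2]
width: 0.994
grip_force: 0.0
```

```bash
python3 - <<'E'
from h import *
ims=[]
for c,(x,y) in(("scene",(300,170)),("top",(150,140))):
    im=read_camera(c)[:,:,::-1];ims.append(cv2.resize(im[y:y+150,x:x+130],(390,450),interpolation=cv2.INTER_CUBIC))
cv2.imwrite("pics/c.png",np.hstack(ims));delta((.5505,.2245,.157))
E
```

```text
t 3.5 pos [0.5488 0.2225 0.2426] w 0.995 F [0.04 0.41 0.47] yaw 3.2 zax [-0.0036 -0.0013 -1.    ]
tool mm [ 2.2 -2.  85.6]
```

View pics/c.png

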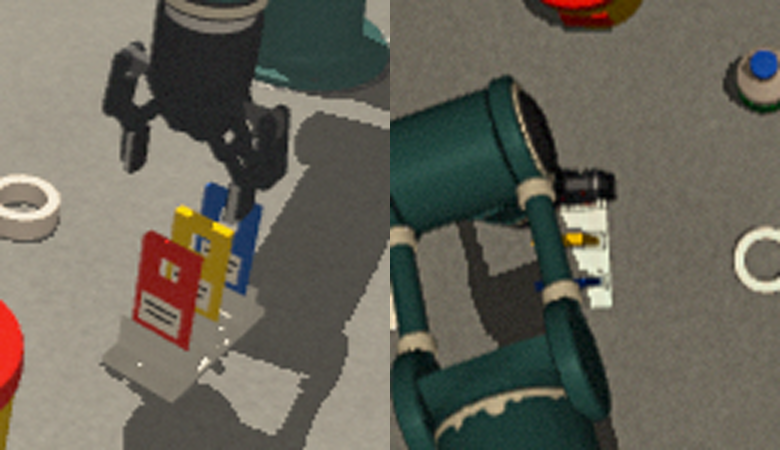

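>>> step_arm(targets=[[[0,0,0],[2,-2,20],85],[[0,0,0],[0,0,22],85],[[0,0,0],[0,0,22],85],[[0,0,0],[0,0,16],85],[[0,0,0],[0,0,6],85]])

```text
time: 3.92
tool_pos: [0.5516, 0.2243, 0.1578]
tcp_rot: [3.14, 0.086, -0.001]
wrist_force: [-0.5, 0.1, -0.3]
width: 0.998
grip_force: 0.0
```

>>> step_arm(targets=[[[0,0,0],[0,0,0],60],[[0,0,0],[0,0,0],60],[[0,0,0],[0,0,0],60]], grip_force=30)

```text
time: 4.17
tool_pos: [0.5532, 0.2252, 0.1604]
tcp_rot: [-3.139, -0.087, -0.006]
wrist_force: [-1.0, 0.3, 0.3]
width: 0.708
grip_force: 0.0
```

```bash
python3 - <<'E'
from h import *
ims=[]
for c,(x,y) in(("scene",(310,200)),):
    im=read_camera(c)[:,:,::-1];ims.append(cv2.resize(im[y:y+110,x:x+110],(550,550),interpolation=cv2.INTER_CUBIC))
cv2.imwrite("pics/d.png",np.hstack(ims));delta((.5505,.2245,.157))
E
```

```text
t 4.22 pos [0.5531 0.2252 0.1603] w 0.7 F [-0.05  0.44  0.77] yaw 3.18 zax [ 0.0037  0.0013 -1.    ]
tool mm [-2.6  0.6  3.3]
```

View pics/d.png

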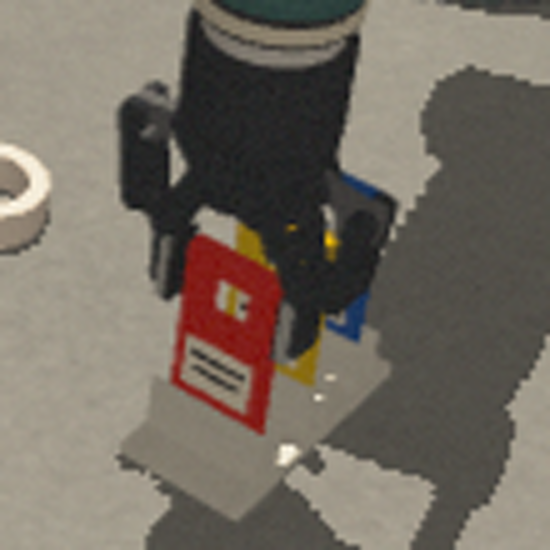

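>>> step_arm(targets=[[[0,0,0],[-1.5,0,2],60],[[0,0,0],[0,0,0],50],[[0,0,0],[0,0,0],46],[[0,0,0],[0,0,0],46]], grip_force=40)

```text
time: 4.55
tool_pos: [0.5506, 0.2248, 0.1568]
tcp_rot: [-3.14, -0.088, -0.002]
wrist_force: [0.1, -1.5, 4.6]
width: 0.576
grip_force: 41.1
```

>>> step_arm(targets=[[[0,0,0],[0,0,0],40],[[0,0,0],[0,0,0],40],[[0,0,0],[0,0,0],40]])

```text
time: 4.8
tool_pos: [0.5506, 0.2248, 0.1568]
tcp_rot: [-3.14, -0.088, -0.002]
wrist_force: [-0.9, -0.4, 5.5]
width: 0.579
grip_force: 41.3
```

```bash
python3 -c "
from h import *
delta((.5505,.2245,.157));s=read_state();print(s['grip_force'],s['torque'])"
```

```text
t 4.8 pos [0.5506 0.2248 0.1568] w 0.579 F [-0.95 -0.37  5.47] yaw 3.2 zax [ 1.e-03  1.e-04 -1.e+00]
tool mm [-0.2  0.3 -0.2]
41.283836737275124 [-0.28085198  0.23438262 -0.02846805]
```

>>> step_arm(targets=[[[0,0,0],[0,0,-10],40],[[0,0,0],[0,0,-20],40],[[0,0,0],[0,0,-40],40],[[0,0,0],[0,0,-40],40],[[0,0,0],[0,0,-40],40]])

```text
time: 5.22
tool_pos: [0.5493, 0.2247, 0.3067]
tcp_rot: [3.14, 0.088, -0.004]
wrist_force: [0.7, 0.7, -0.9]
width: 0.581
grip_force: 41.9
```

```bash
python3 -c "
from h import *
delta((.436,-.2575,.305));s=read_state();print(s['grip_force'],s['torque'])"
```

```text
t 5.22 pos [0.5493 0.2247 0.3067] w 0.581 F [ 0.69  0.68 -0.93] yaw 3.2 zax [-2.3e-03 -4.0e-04 -1.0e+00]
tool mm [-140.   475.1    2.2]
41.94346010684967 [-0.07085823 -0.07245192 -0.0072698 ]
```

>>> step_arm(targets=[[[0,0,-0.016],[0,0,0],40],[[0,0,0],[-14,34,0],40],[[0,0,0],[-14,34,0],40],[[0,0,0],[-14,34,0],40],[[0,0,0],[-14,34,0],40]])

```text
time: 5.63
tool_pos: [0.5031, 0.0843, 0.3057]
tcp_rot: [-3.139, -0.115, 0.0]
wrist_force: [0.3, 0.0, -0.2]
width: 0.582
grip_force: 42.1
```

>>> step_arm(targets=[[[0,0,0],[-14,34,0],40],[[0,0,0],[-14,34,0],40],[[0,0,0],[-14,34,0],40],[[0,0,0],[-14,34,0],40],[[0,0,0],[-14,34,0],40]])

```text
time: 6.05
tool_pos: [0.4453, -0.0906, 0.3058]
tcp_rot: [-3.139, -0.114, -0.0]
wrist_force: [0.1, -0.7, -1.0]
width: 0.579
grip_force: 42.1
```

>>> step_arm(targets=[[[0,0,0],[-10,34,0],40],[[0,0,0],[0,34,0],40],[[0,0,0],[0,34,0],40],[[0,0,0],[0,24,0],40],[[0,0,0],[0,0,0],40]])

```text
time: 6.47
tool_pos: [0.4455, -0.2196, 0.306]
tcp_rot: [3.138, 0.107, 0.001]
wrist_force: [0.7, -0.6, -0.1]
width: 0.577
grip_force: 42.1
```

```bash
python3 -c "
from h import *
delta((.436,-.2575,.258));s=read_state();print(s['grip_force'],s['torque'])"
```

```text
t 6.47 pos [ 0.4455 -0.2196  0.306 ] w 0.577 F [ 0.66 -0.59 -0.07] yaw 3.9 zax [ 5.e-04 -2.e-03 -1.e+00]
tool mm [-12.  37.  48.]
42.1491502225399 [-0.03869916  0.0006719  -0.04418243]
```

>>> step_arm(targets=[[[0,0,0],[-12,18,0],40],[[0,0,0],[0,19,0],40],[[0,0,0],[0,0,24],40],[[0,0,0],[0,0,23],40],[[0,0,0],[0,0,0],40]])

```text
time: 6.88
tool_pos: [0.4336, -0.2516, 0.254]
tcp_rot: [-3.134, -0.112, 0.011]
wrist_force: [-0.0, 0.1, -1.8]
width: 0.586
grip_force: 42.2
```

>>> step_arm(targets=[[[0,0,0],[0,0,0],40],[[0,0,0],[0,0,0],40],[[0,0,0],[0,0,0],40]])

```text
time: 7.13
tool_pos: [0.4371, -0.2536, 0.2606]
tcp_rot: [3.138, 0.114, 0.004]
wrist_force: [0.3, -0.1, -1.1]
width: 0.581
grip_force: 42.2
```

```bash
python3 - <<'E'
from h import *
ims=[]
for c,(x,y) in(("scene",(195,85)),("top",(310,150))):
    im=read_camera(c)[:,:,::-1];cv2.imwrite(f"pics/{c}2.png",im);ims.append(cv2.resize(im[y:y+110,x:x+80],(400,550),interpolation=cv2.INTER_CUBIC))
cv2.imwrite("pics/e.png",np.hstack(ims));delta((.436,-.2575,.258))
E
```

```text
t 7.23 pos [ 0.437  -0.2537  0.2606] w 0.58 F [-0.8  -0.32 -1.24] yaw 4.14 zax [ 0.0024 -0.0015 -1.    ]
tool mm [-1.3  3.7  2.6]
```

View pics/e.png

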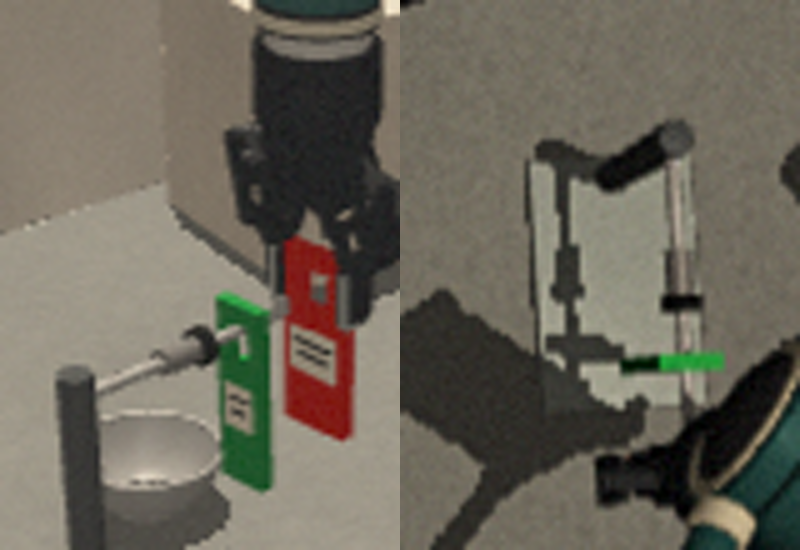

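```bash
python3 - <<'E'
from h import *
I={c:cv2.imread(f"pics/{c}2.png")[:,:,::-1].copy() for c in("scene","top")}
S={"scene":colmask(I["scene"],"red",(245,125,275,180))}
z=.2606-.0538
print(fit(S,.05,z-.095,z+.025,(.437,-.2537,.07)))
G=colmask(I["scene"],"green",(230,135,252,190));T=colmask(I["top"],"green",(345,210,380,230))
print(fit({"scene":G},.036,.096,.216,(.4975,-.2535,.07)))
ys=[]
for X in np.array([[.5,-.253,.208]]): print(proj("top",X))
print("post",onz("top",(365.1,176.7),.217),"bar220",onz("top",(367.0,219.7),.204),"bar190",onz("top",(365.6,189.7),.204))
g=I["top"].astype(int).sum(2)
for r in(185,190,195,216,218,225,228):print(r,g[r,358:378])
E
```

```text
(array([ 0.43624355, -0.25484145,  0.009707  ]), np.float64(45.55859375), [486])
(array([ 0.49521486, -0.25414527, -0.08271423]), np.float64(21.8828125), [350])
[367.60856043 221.34573922]
post [ 0.62633822 -0.24505309  0.217     ] bar220 [ 0.50477136 -0.252206    0.204     ] bar190 [ 0.59063406 -0.24899947  0.204     ]
185 [231 316 415 443 419 261 386 424 400 417 291 310 314 318 327 322 314 328
 319 312]
190 [413 408 412 418 414 262 348 486 344 404 334 292 309 316 324 318 317 320
 312 310]
195 [405 407 418 413 422 393 315 490 407 404 395 309 318 313 319 314 314 311
 321 303]
216 [445 422 443 440 431 438 407 257 367 434 368 424 261 287 318 327 328 306
 297 304]
218 [427 425 431 435 434 452 424 269 360 486 377 421 307 318 327 319 312 317
 308 293]
225 [466 464 465 452 452 445 460 429 325 517 418 433 429 315 316 322 325 325
 317 250]
228 [410 469 456 445 439 452 457 426 237 356 419 450 439 256 314 321 334 271
  74  27]
```

>>> step_arm(targets=[[[0,0,0],[0,2.8,2.5],40],[[0,0,0],[5,0,0],40],[[0,0,0],[5,0,0],40],[[0,0,0],[5,0,0],40],[[0,0,0],[0,0,0],40]])

```text
time: 7.65
tool_pos: [0.4525, -0.2554, 0.2566]
tcp_rot: [3.139, 0.113, 0.001]
wrist_force: [0.3, 0.4, -0.5]
width: 0.579
grip_force: 42.2
```

```bash
python3 -c "
from h import *
delta((.479,-.2535,.258))"
```

```text
t 7.65 pos [ 0.4525 -0.2554  0.2566] w 0.579 F [ 0.3   0.44 -0.49] yaw 4.13 zax [ 9.e-04 -2.e-04 -1.e+00]
tool mm [26.5  0.1 -1.4]
```

>>> step_arm(targets=[[[0,0,0],[5,0,-1.2],40],[[0,0,0],[5,0,0],40],[[0,0,0],[5,0,0],40],[[0,0,0],[5,0,0],40],[[0,0,0],[5,0,0],40]])

```text
time: 8.07
tool_pos: [0.4769, -0.2535, 0.2576]
tcp_rot: [-3.14, -0.113, -0.0]
wrist_force: [-0.8, -0.1, 0.6]
width: 0.576
grip_force: 42.2
```

>>> step_arm(targets=[[[0,0,0],[0,0,0],40],[[0,0,0],[0,0,0],40]])

```text
time: 8.23
tool_pos: [0.4765, -0.2534, 0.2575]
tcp_rot: [-3.139, -0.113, 0.001]
wrist_force: [-0.5, -0.2, -0.5]
width: 0.577
grip_force: 42.2
```

```bash
python3 - <<'E'
from h import *
ims=[]
for c,(x,y) in(("scene",(210,110)),("top",(310,170))):
    im=read_camera(c)[:,:,::-1];ims.append(cv2.resize(im[y:y+80,x:x+80],(400,400),interpolation=cv2.INTER_CUBIC))
cv2.imwrite("pics/f.png",np.hstack(ims));delta((.479,-.2535,.2465))
E
```

```text
t 8.33 pos [ 0.4762 -0.2534  0.2575] w 0.578 F [-1.1   0.19 -0.5 ] yaw 4.12 zax [-4.e-04  1.e-04 -1.e+00]
tool mm [ 2.8  0.3 11. ]
```

View pics/f.png

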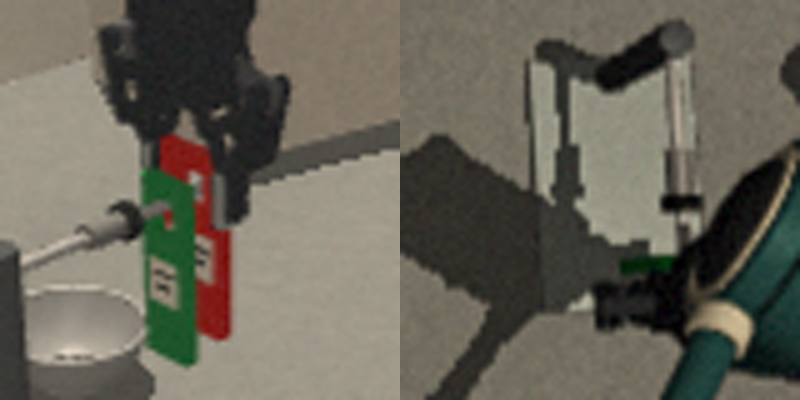

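>>> step_arm(targets=[[[0,0,0],[3,0,0],40],[[0,0,0],[0,0,3],40],[[0,0,0],[0,0,3],40],[[0,0,0],[0,0,3],40],[[0,0,0],[0,0,0],40]])

```text
time: 8.75
tool_pos: [0.4787, -0.253, 0.2475]
tcp_rot: [-3.139, -0.113, 0.002]
wrist_force: [0.8, -1.3, -1.0]
width: 0.576
grip_force: 42.2
```

>>> step_arm(targets=[[[0,0,0],[0,0,1],40],[[0,0,0],[0,0,0.7],40],[[0,0,0],[0,0,0],40],[[0,0,0],[0,0,0],40]])

```text
time: 9.08
tool_pos: [0.4793, -0.2533, 0.2469]
tcp_rot: [3.14, 0.113, 0.0]
wrist_force: [0.5, 0.2, -1.3]
width: 0.584
grip_force: 42.2
```

>>> step_arm(targets=[[[0,0,0],[0,0,0.6],40],[[0,0,0],[0,0,0],40],[[0,0,0],[0,0,0],40]])

```text
time: 9.33
tool_pos: [0.4793, -0.2533, 0.2463]
tcp_rot: [3.14, 0.113, 0.0]
wrist_force: [0.0, 0.4, -1.6]
width: 0.582
grip_force: 42.2
```

```bash
python3 -c "
from h import *
delta((.479,-.2535,.2448))"
```

```text
t 9.33 pos [ 0.4793 -0.2533  0.2463] w 0.582 F [ 0.01  0.4  -1.59] yaw 4.11 zax [ 0. -0. -1.]
tool mm [-0.3  0.2  1.5]
```

>>> step_arm(targets=[[[0,0,0],[2.5,0,0.6],40],[[0,0,0],[2.5,0,0],40],[[0,0,0],[2,0,0],40],[[0,0,0],[2,0,0],40],[[0,0,0],[2,0,0],40]])

```text
time: 9.75
tool_pos: [0.4905, -0.2525, 0.2457]
tcp_rot: [-3.14, -0.113, 0.0]
wrist_force: [-0.4, -0.1, -0.3]
width: 0.58
grip_force: 42.2
```

>>> step_arm(targets=[[[0,0,0],[2,0,0],40],[[0,0,0],[2,0,0],40],[[0,0,0],[2,0,0],40],[[0,0,0],[2,0,0],40],[[0,0,0],[2,0,0],40]])

```text
time: 10.17
tool_pos: [0.5004, -0.2518, 0.2457]
tcp_rot: [3.14, 0.113, -0.0]
wrist_force: [0.4, 0.4, -0.8]
width: 0.578
grip_force: 42.2
```

>>> step_arm(targets=[[[0,0,0],[1.5,0,0],40],[[0,0,0],[1,0,0],40],[[0,0,0],[1,0,0],40]])

```text
time: 10.42
tool_pos: [0.5038, -0.2515, 0.2456]
tcp_rot: [-3.14, -0.113, 0.0]
wrist_force: [-0.5, 0.1, -0.5]
width: 0.577
grip_force: 42.2
```

```bash
python3 -c "
from h import *
delta((.5125,-.2507,.2458))"
```

```text
t 10.42 pos [ 0.5038 -0.2515  0.2456] w 0.577 F [-0.55  0.08 -0.49] yaw 4.12 zax [-1.e-04  1.e-04 -1.e+00]
tool mm [ 8.7 -0.2 -0.2]
```

Now feel for the buffer in small steps.

>>> step_arm(targets=[[[0,0,0],[1,0,0],40],[[0,0,0],[1,0,0],40],[[0,0,0],[1,0,0],40],[[0,0,0],[1,0,0],40]])

```text
time: 10.75
tool_pos: [0.5078, -0.2512, 0.2457]
tcp_rot: [-3.14, -0.113, -0.0]
wrist_force: [-0.5, 1.2, -0.8]
width: 0.577
grip_force: 42.2
```

>>> step_arm(targets=[[[0,0,0],[1,0,0],40],[[0,0,0],[1,0,0],40],[[0,0,0],[0,0,0],40]])

```text
time: 11.0
tool_pos: [0.51, -0.2511, 0.2457]
tcp_rot: [3.14, 0.113, 0.0]
wrist_force: [0.1, -0.7, -1.5]
width: 0.581
grip_force: 42.2
```

>>> step_arm(targets=[[[0,0,0],[1,0,0],40],[[0,0,0],[0,0,0],40],[[0,0,0],[0,0,0],40]])

```text
time: 11.25
tool_pos: [0.5108, -0.2511, 0.2457]
tcp_rot: [3.14, 0.113, 0.0]
wrist_force: [-0.4, -0.6, -1.2]
width: 0.579
grip_force: 42.2
```

>>> step_arm(targets=[[[0,0,0],[1,0,0],40],[[0,0,0],[0,0,0],40]])

```text
time: 11.42
tool_pos: [0.5118, -0.2509, 0.2457]
tcp_rot: [-3.14, -0.113, -0.0]
wrist_force: [-0.0, 0.2, -0.9]
width: 0.583
grip_force: 42.2
```

>>> step_arm(targets=[[[0,0,0],[1,0,0],40],[[0,0,0],[0,0,0],40]])

```text
time: 11.58
tool_pos: [0.5125, -0.2509, 0.2457]
tcp_rot: [-3.14, -0.113, 0.001]
wrist_force: [-1.1, 0.3, -0.4]
width: 0.582
grip_force: 42.3
```

>>> step_arm(targets=[[[0,0,0],[1,0,0],40],[[0,0,0],[0,0,0],40]])

```text
time: 11.75
tool_pos: [0.5133, -0.2509, 0.2456]
tcp_rot: [-3.139, -0.113, 0.002]
wrist_force: [-5.0, -0.6, 0.9]
width: 0.575
grip_force: 42.4
```

>>> step_arm(targets=[[[0,0,0],[0.7,0,0],40],[[0,0,0],[0,0,0],40]])

```text
time: 11.92
tool_pos: [0.5138, -0.2508, 0.2456]
tcp_rot: [-3.139, -0.113, 0.002]
wrist_force: [-4.7, -1.3, 0.8]
width: 0.581
grip_force: 42.4
```

>>> step_arm(targets=[[[0,0,0],[0,0,0],40]])

```text
time: 12.0
tool_pos: [0.5138, -0.2508, 0.2456]
tcp_rot: [-3.139, -0.113, 0.002]
wrist_force: [-5.7, -0.5, 1.6]
width: 0.58
grip_force: 42.5
```

>>> step_arm(targets=[[[0,0,0],[0.7,0,0],40],[[0,0,0],[0.6,0,0],40],[[0,0,0],[0,0,0],40]])

```text
time: 12.25
tool_pos: [0.5147, -0.2508, 0.2456]
tcp_rot: [-3.139, -0.113, 0.004]
wrist_force: [-6.3, 0.0, 2.6]
width: 0.583
grip_force: 42.6
```

>>> step_arm(targets=[[[0,0,0],[0,0,0],40]])

```text
time: 12.33
tool_pos: [0.5146, -0.2508, 0.2456]
tcp_rot: [-3.139, -0.113, 0.004]
wrist_force: [-6.4, -0.1, 2.7]
width: 0.579
grip_force: 42.6
```

>>> step_arm(targets=[[[0,0,0],[0,0,0],40]])

```text
time: 12.42
tool_pos: [0.5146, -0.2508, 0.2456]
tcp_rot: [-3.139, -0.113, 0.004]
wrist_force: [-6.4, -0.7, 1.7]
width: 0.577
grip_force: 42.6
```

>>> step_arm(targets=[[[0,0,0],[0.6,0,0],40],[[0,0,0],[0.6,0,0],40],[[0,0,0],[0,0,0],40]])

```text
time: 12.67
tool_pos: [0.5154, -0.2507, 0.2456]
tcp_rot: [-3.139, -0.113, 0.006]
wrist_force: [-8.6, -0.3, 4.1]
width: 0.58
grip_force: 42.7
```

>>> step_arm(targets=[[[0,0,0],[0,0,0],40]])

```text
time: 12.75
tool_pos: [0.5154, -0.2507, 0.2456]
tcp_rot: [-3.139, -0.113, 0.006]
wrist_force: [-7.9, -0.8, 3.3]
width: 0.58
grip_force: 42.7
```

>>> step_arm(targets=[[[0,0,0],[0,0,0],40]])

```text
time: 12.83
tool_pos: [0.5154, -0.2507, 0.2456]
tcp_rot: [-3.139, -0.113, 0.006]
wrist_force: [-8.9, -1.0, 2.9]
width: 0.578
grip_force: 42.7
```

About 8.4 N; hold for over half a second.

>>> step_arm(targets=[[[0,0,0],[0,0,0],40],[[0,0,0],[0,0,0],40],[[0,0,0],[0,0,0],40],[[0,0,0],[0,0,0],40],[[0,0,0],[0,0,0],40]])

```text
time: 13.25
tool_pos: [0.5154, -0.2507, 0.2456]
tcp_rot: [-3.139, -0.113, 0.006]
wrist_force: [-8.5, -0.0, 3.6]
width: 0.575
grip_force: 42.7
```

>>> step_arm(targets=[[[0,0,0],[0,0,0],40],[[0,0,0],[0,0,0],40],[[0,0,0],[0,0,0],40]])

```text
time: 13.5
tool_pos: [0.5154, -0.2507, 0.2456]
tcp_rot: [-3.139, -0.113, 0.006]
wrist_force: [-8.6, -0.0, 4.4]
width: 0.578
grip_force: 42.7
```

```bash
python3 - <<'E'
from h import *
delta((.512,-.251,.2448))
ims=[]
for c,(x,y) in(("scene",(200,100)),("top",(320,160))):
    im=read_camera(c)[:,:,::-1];ims.append(cv2.resize(im[y:y+90,x:x+80],(400,450),interpolation=cv2.INTER_CUBIC))
cv2.imwrite("pics/g.png",np.hstack(ims))
E
```

```text
t 13.5 pos [ 0.5154 -0.2507  0.2456] w 0.578 F [-8.64 -0.04  4.41] yaw 4.11 zax [-3.7e-03  1.0e-04 -1.0e+00]
tool mm [-3.4  0.   0.8]
```

View pics/g.png

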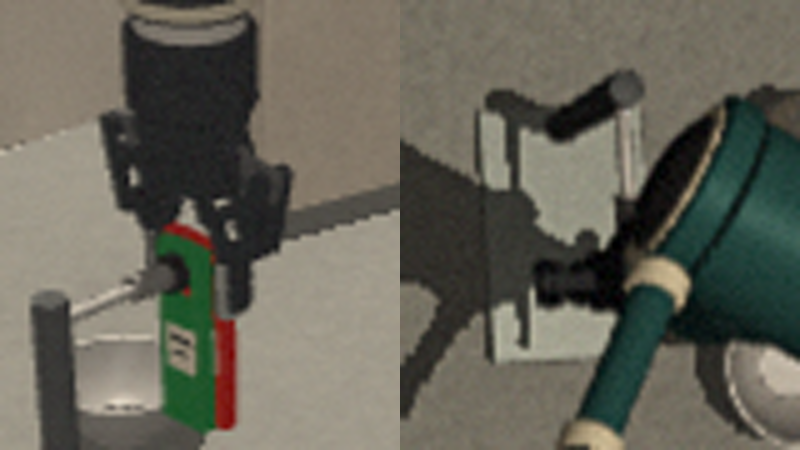

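>>> step_arm(targets=[[[0,0,0],[-0.7,0,0],40],[[0,0,0],[-0.7,0,0],40],[[0,0,0],[-0.7,0,0],40],[[0,0,0],[-0.6,0,0],40],[[0,0,0],[0,0,0],40]])

```text
time: 14.02
tool_pos: [0.5137, -0.2508, 0.2455]
tcp_rot: [-3.139, -0.113, 0.002]
wrist_force: [-5.9, -0.0, 1.3]
width: 0.581
grip_force: 42.4
```

>>> step_arm(targets=[[[0,0,0],[0,0,0],40]])

```text
time: 14.1
tool_pos: [0.5138, -0.2508, 0.2455]
tcp_rot: [-3.139, -0.113, 0.002]
wrist_force: [-5.4, -0.1, 2.1]
width: 0.58
grip_force: 42.4
```

>>> step_arm(targets=[[[0,0,0],[0,0,0],40]])

```text
time: 14.18
tool_pos: [0.5138, -0.2508, 0.2455]
tcp_rot: [-3.139, -0.113, 0.002]
wrist_force: [-5.6, -1.0, 0.4]
width: 0.58
grip_force: 42.4
```

>>> step_arm(targets=[[[0,0,0],[-0.6,0,0],40],[[0,0,0],[-0.6,0,0],40],[[0,0,0],[-0.4,0,0],40],[[0,0,0],[0,0,0],40]])

```text
time: 14.52
tool_pos: [0.5128, -0.2509, 0.2456]
tcp_rot: [3.14, 0.113, 0.001]
wrist_force: [-3.1, -0.5, 0.8]
width: 0.578
grip_force: 42.3
```

>>> step_arm(targets=[[[0,0,0],[0,0,0],40]])

```text
time: 14.6
tool_pos: [0.5128, -0.2509, 0.2456]
tcp_rot: [3.14, 0.113, 0.001]
wrist_force: [-2.2, -1.0, -1.5]
width: 0.58
grip_force: 42.3
```

>>> step_arm(targets=[[[0,0,0],[-0.5,0,0.3],40],[[0,0,0],[-0.3,0,0.3],40],[[0,0,0],[0,0,0],40],[[0,0,0],[0,0,0],40]])

```text
time: 14.93
tool_pos: [0.5121, -0.2509, 0.2452]
tcp_rot: [3.139, 0.113, 0.001]
wrist_force: [-0.2, -0.1, -0.4]
width: 0.581
grip_force: 42.3
```

>>> step_arm(targets=[[[0,0,0],[0,0,0],40]])

```text
time: 15.02
tool_pos: [0.5121, -0.2509, 0.2452]
tcp_rot: [3.139, 0.113, 0.001]
wrist_force: [-0.1, 0.2, -1.0]
width: 0.578
grip_force: 42.3
```

>>> step_arm(targets=[[[0,0,0],[0.4,0,0],40],[[0,0,0],[0,0,0],40],[[0,0,0],[0,0,0],40]], grip_force=20)

```text
time: 15.27
tool_pos: [0.5122, -0.2509, 0.2451]
tcp_rot: [-3.14, -0.113, -0.0]
wrist_force: [-1.7, 0.4, -0.9]
width: 0.579
grip_force: 42.3
```

>>> step_arm(targets=[[[0,0,0],[0,0,0],52],[[0,0,0],[0,0,0],54],[[0,0,0],[0,0,0],57],[[0,0,0],[0,0,0],60],[[0,0,0],[0,0,0],64]])

```text
time: 15.68
tool_pos: [0.5123, -0.2509, 0.2452]
tcp_rot: [3.139, 0.113, 0.0]
wrist_force: [0.4, -0.5, 0.2]
width: 0.748
grip_force: 0.0
```

>>> step_arm(targets=[[[0,0,0],[0,0,0],70],[[0,0,0],[0,0,0],78],[[0,0,0],[0,0,0],85],[[0,0,0],[0,0,0],85],[[0,0,0],[0,0,0],85]])

```text
time: 16.1
tool_pos: [0.5122, -0.2509, 0.2451]
tcp_rot: [3.14, 0.113, 0.0]
wrist_force: [0.1, -0.3, 0.5]
width: 0.996
grip_force: 0.0
```

```bash
python3 - <<'E'
from h import *
delta((.512,-.251,.2448))
ims=[]
for c,(x,y) in(("scene",(200,100)),("top",(320,160))):
    im=read_camera(c)[:,:,::-1];ims.append(cv2.resize(im[y:y+90,x:x+80],(400,450),interpolation=cv2.INTER_CUBIC))
cv2.imwrite("pics/i.png",np.hstack(ims))
E
```

```text
t 16.1 pos [ 0.5122 -0.2509  0.2451] w 0.996 F [ 0.12 -0.33  0.51] yaw 4.11 zax [ 0. -0. -1.]
tool mm [-0.2  0.1  0.3]
```

View pics/i.png

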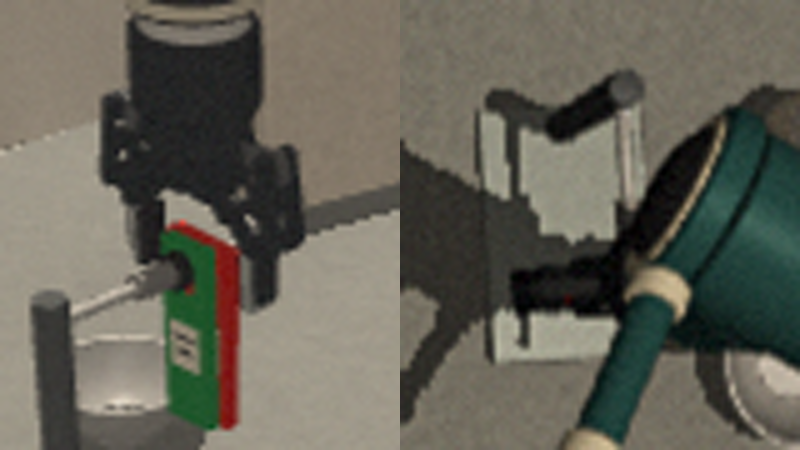

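Both tags hang flush against the buffer and the fingers are clear. I'll retract straight up.

>>> step_arm(targets=[[[0,0,0],[0,0,-8],85],[[0,0,0],[0,0,-20],85],[[0,0,0],[0,0,-30],85],[[0,0,0],[0,0,-30],85],[[0,0,0],[0,0,-20],85]])

```text
time: 16.62
tool_pos: [0.5128, -0.2513, 0.357]
tcp_rot: [3.138, 0.113, 0.005]
wrist_force: [0.3, 0.3, 1.1]
width: 1.0
grip_force: 0.0
```

>>> step_arm(targets=[[[0,0,0],[-25,0,-20],85],[[0,0,0],[-35,0,0],85],[[0,0,0],[-35,0,0],85],[[0,0,0],[-20,0,0],85],[[0,0,0],[0,0,0],85]])

```text
time: 17.03
tool_pos: [0.3945, -0.2592, 0.3742]
tcp_rot: [3.138, 0.11, -0.0]
wrist_force: [-0.0, -0.5, -0.5]
width: 0.995
grip_force: 0.0
```

>>> step_arm(targets=[[[0,0,0],[0,0,0],85],[[0,0,0],[0,0,0],85],[[0,0,0],[0,0,0],85],[[0,0,0],[0,0,0],85],[[0,0,0],[0,0,0],85]])

```text
time: 17.45
tool_pos: [0.3982, -0.2591, 0.3728]
tcp_rot: [-3.139, -0.114, 0.001]
wrist_force: [-0.2, 0.4, -0.5]
width: 0.994
grip_force: 0.0
```

```bash
python3 - <<'E'
from h import *
ims=[]
for c,(x,y) in(("scene",(200,110)),("top",(320,160))):
    im=read_camera(c)[:,:,::-1];ims.append(cv2.resize(im[y:y+90,x:x+80],(400,450),interpolation=cv2.INTER_CUBIC))
cv2.imwrite("pics/j.png",np.hstack(ims));delta((.512,-.251,.2448))
E
```

```text
t 17.55 pos [ 0.398  -0.2591  0.3728] w 0.996 F [-0.36 -0.04  0.15] yaw 4.15 zax [-5.e-04  5.e-04 -1.e+00]
tool mm [114.3   0.3 128. ]
```

View pics/j.png

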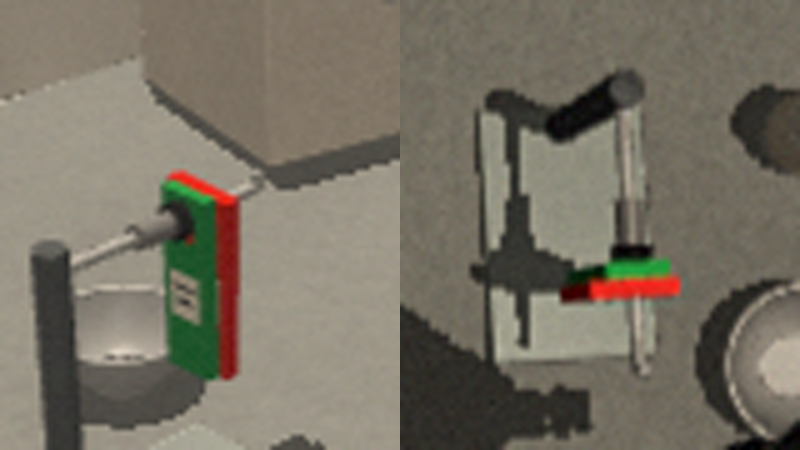

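Red, green and buffer are in contact, both tags hang upright, and the gripper is clear. Handing in.

```bash
python3 -c "
from workcell import finish_job
print(finish_job())"
```

```text
the job is handed in; nothing more can be done
None
```

The red tag hangs in front of the green one, and both rest face to face and upright against the buffer after a push of about 8.5 N held for over half a second; the gripper is open and clear, and the job was handed in at about 17.6 s.

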